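# Load a test coupon under the sample stage's spring clip

### The arm

A 6-joint arm with a two-finger parallel gripper is mounted at the origin on the work surface. World frame = base frame: x ahead of the robot, y to its left, z up, the work surface at z = 0. Lengths are in m, angles in rad, forces in N, time in s.
With the tool pointing down it reaches from about 0.325 to 0.775 m from the base axis. Payload 5.5 kg.
Tool frame: the origin (TCP) lies between the finger pads; the fingertips stand 11 mm ahead of it and the grasp point (between the pads) lies 8 mm behind it; x points along the fingers, y is the direction in which the jaws open and shut, and the axes are right-handed (so a half turn about x gives the same grasp; the last joint's range is limited). The gripper opens to 88 mm and grips with 3 to 60 N. Pads are 20 mm wide; open, the fingers measure 115 mm over their backs; the gripper's body (75 mm by 178 mm) begins 61 mm behind the grasp point.
Start: joints at [1.198, 0.091, 1.231, -0, 1.82, -0.057], TCP at [0.186, 0.57, 0.234] pointing down, gripper open.
Joint ranges: [-2.87, 2.87], [-0.86, 2.18], [0.17, 2.46], [-1.51, 4.65], [0.06, 2.69], [-2.65, 2.65]. Speed limits (rad/s): [2.57, 2.57, 3.01, 3.14, 3.14, 3.14].

### API

Orientations are given as a 3x3 rotation matrix whose columns are the frame's x, y, z axes.
In Python, from plant import robot, cams gives the robot as it stands.
- The arm moves only by the tool carry_out, never from a script. Its argument "series" is text: rows parted by semicolons, each of 4 numbers parted by spaces: the shift along the world's x, y, z in m, then the turn about the world's z in degrees. A call has 1 to 10 rows; each row shifts and turns the commanded pose from where the row before left it; what a row does not reach is not made up. A row lasts 1/10 s, in which the tool goes at most 50 mm and 8.59 degrees, less where a joint would pass 70% of its speed; a pose out of reach is approached as far as the arm can. A call with a gripper value outside its range is refused whole. "grip" is the finger opening in m, from 0 to 0.0878, set as the call begins (left out, the last holds). The fingers move at their own pace and stop on an object; the grip force is fixed at half the most. Time passes only in rows, so rows that do not move let the fingers close. It gives the time, the measured TCP pose, the force and the opening at its end, in the units of the state.
- robot.get_obs(): the state, without advancing time (a new reading comes with each control period).
- cams.snapshot(name): name is "side" or "top" or "wrist"; returns a dict with "image" (480x640x3 uint8, blue, green, red), "z_map" (480x640 float32, m along the optical axis (not along the pixel's ray), 0 where there is no reading), "fx", "fy", "cx", "cy" (pixels), "eye" and "orientation" of the camera in the world. Camera axes: x right, y down, z forward; pixel columns grow to the right and rows downward; lengths in m; the calibration is good to about 2 mm. A picture is of the moment at which its call begins.
- robot.hand_in(): hands the job in, once; it reports no verdict.
Trained networks look in a picture, given as the dict that the camera call returned (one of the last four; its "shot" number tells which), for a name from the list of things; names that differ only in an ending like _2 or _b are one class to them, and where a whole thing is asked for, a point or a joint stands for the part that bears it (a point fixed in the world has none). Each returns a list of dicts, best first, with "score" (0 to 1); they miss things now and then, are a little off and sometimes report something else, mostly with a low value. They report only what shows in the picture. A call takes as long as a camera call.
- cams.spot_in(picture, target): "centre" ([column, row] in pixels, amid what is visible of it).
The state is a dict: "time": time; "joints": joint angles; "qd": joint speeds; "tau": joint torques, N m; "ee_pos": TCP position; "ee_rot": TCP orientation; "wrist_force": force on the tool from outside, world axes, zero at the start; "wrist_torque": the same for the moment, N m; "gripper_width": finger opening in m.
Only numpy, scipy, OpenCV 4.12 (cv2) and the standard library are available. Lean on these libraries where they do the work, as an engineer would, in place of code of your own. Each camera call takes 0.05 s, during which the arm holds its last target.

### The job

Load the steel test coupon into the sample stage with the fingertips, only pushing it and never lifting it: slide it up to the spring clip, then press the clip's thumb tab fully down with one fingertip and keep it down while the other fingertip pushes the coupon beneath the raised nose, fully home against the stop. Then let the tab up so that the clip clamps the coupon, and move clear. Leave everything else on the bench where it is.

Things in the scene. Friction and masses are not known exactly. Their poses are not given: they have to be found in the camera images.
- stage: Sample stage fixed to the bench: a micrometer translation stage on a base plate (190 x 110 mm) carrying a long dark platform (160 x 64 mm, top 56 mm above the table, from x = -100 to +60 mm). Origin on the table right below the point stop; x level, along the channel, the way the coupon is pushed in; z up. The micrometer sticks out to y = +100 mm, below the platform's top.
- stop (a point): Middle of the stop's front face at the level of the platform's top. Axes as the stage's. The stop block (7 mm high, x = 0 to 7 mm here) closes the channel. The coupon is home when its leading edge meets it, its centre then 17.5 mm before this point (x = -17.5 mm).
- channel_mouth (a point): Open end of the coupon's channel, on its centre line at the platform's top, 96 mm before the stop. Two aluminium fences 6 mm wide and 4.5 mm high stand 39 mm apart from here to the stop. Axes as the stage's.
- clip_pin (a point): Middle of the clip's hinge pin, along the stage's y, 5 mm beyond the stop's face and 11 mm above the platform. Two ears beside the clip (18 to 21 mm either side of the centre line, x = 0 to 10 mm from the stop's face) carry it; they rise 16 mm above the platform.
- clip (a joint): Angle of the sprung rocker clip about its pin (rad): 0 = at rest, nose down; 0.33 = nose resting on the coupon; 0.50 = tab fully down at its limit. It springs back when let go. Fully down the tab needs about 4 N at its end and 8 N at 20 mm from the pin.
- clip_tab (a point): Middle of the upper face of the clip's thumb tab, a steel plate 38 mm long (along stage x), 28 mm wide, behind the stop. At rest it slopes up away from the stop by 0.5 rad, this point 17 mm above the platform, its end 26 mm. Fully down it lies level, 14 to 52 mm beyond the stop, upper face 3 mm above the platform: a fingertip can slide along it with another at the same height against the coupon's edge.
- clip_nose (a point): Lower edge of the clip's blunt, down-turned nose, a steel lip 24 mm wide, at its middle. 0.5 mm above the platform at rest, 7 mm at 0.40 rad, 9 mm with the tab fully down. Pushing the coupon against it cannot lift it. Its front face is 11.5 mm before the stop at rest; rising, it swings towards the coupon, to about 15 mm before the stop.
- coupon: Loose flat steel test coupon, 35 x 35 x 6 mm, about 55 g, lying flat in the stage's channel, its leading edge 20 to 45 mm before the stop at the start. Origin at the centre of its underside, x along the channel towards the stop (within 0.04 rad), z up.
- lens_mount: Round aluminium lens holder (74 mm disc) on a post in a round foot of 72 mm, 162 mm tall; loose. Not part of the job. Origin at the centre of its underside.
- filter_mount: Like the lens mount but with a square window; loose. Not part of the job. Origin at the centre of its underside.
- mirror_mount: Dark square mirror mount (60 mm) on a post in a round foot, 134 mm tall; loose. Not part of the job. Origin at the centre of its underside.
- spanner: Open-ended spanner, 146 mm long, lying beside the stage. Not part of the job. Origin at the centre of its underside.
- table_clamp: Slotted brass-coloured bench clamp, 88 x 20 mm, 24 mm high, lying beside the stage. Not part of the job. Origin at the centre of its underside.
- post_holder: Dark upright post holder, 25 mm across, 48 mm tall, with a thumbscrew, standing beyond the tab's end. Not part of the job. Origin at the centre of its underside.
- ringed_lens: Small lens in a dark ring, 31 mm across, 10 mm high, lying beside the stage. Not part of the job. Origin at the centre of its underside.

How it is judged:
On the way, in this order (a step that is already met when the one before it is completed fails the run):
1. the tab is held down while the coupon is still in front of the nose (value of joint clip above 0.4 rad and x of coupon in the frame of stop below -0.027 m), for 0.1 s.
2. the coupon is fully home against the stop while the tab is still held down (value of joint clip above 0.38 rad and x of coupon in the frame of stop between -0.0195 and -0.016 m and y of coupon in the frame of stop between -0.004 and 0.004 m and z of coupon in the frame of stop below 0.002 m and angle between the x axis of coupon and the x axis of stage, either way round below 0.1 rad), for 0.1 s.
At the end, for the whole second after the job is handed in: The coupon lies flat in the channel with its leading edge within 2 mm of the stop, square to it within 0.1 rad and within 4 mm of the centre line, the clip is let up with its nose bearing on the coupon (more than 1 N), and everything is at rest (x of coupon in the frame of stop between -0.0195 and -0.016 m and y of coupon in the frame of stop between -0.004 and 0.004 m and z of coupon in the frame of stop below 0.002 m and angle between the x axis of coupon and the x axis of stage, either way round below 0.1 rad and value of joint clip between 0.27 and 0.38 rad and linear speed of coupon below 0.01 m/s and contact force between coupon and clip above 1 N); the robot touches nothing.
It fails at once if the coupon is lifted off the platform or tipped up (z of coupon in the frame of stop above 0.006 m or angle between coupon's own z axis and vertical above 0.2 rad).
It fails at once if something else on the bench is moved more than 15 mm or knocked over (distance of any of lens_mount, filter_mount, mirror_mount, spanner, table_clamp, post_holder, ringed_lens from where it was at the start of the episode above 0.015 m or angle between any of lens_mount, filter_mount, mirror_mount, spanner, table_clamp, post_holder, ringed_lens's own z axis and vertical above 0.3 rad).
It also fails if it takes over 67 s, if anything falls off the work surface, if the arm or the gripper's body presses on something with over 40 N, if the wrist force passes 120 N, or if a joint passes its speed limit or range.

## Working session

There is one attempt and no reset: what is moved stays moved. The work goes in short steps, Python scripts to look and compute and a tool call to move; the robot and the scene stay as the last step left them, time stands still between calls to the robot, and variables do not carry over. Pictures are saved under pics/ and viewed, and the job is handed in when it is done.

Besides the shell and the picture viewer there is one more tool, called after "Request:" as a command line: name --argument value ..., lists and objects as JSON in quotes. carry_out: Moves the arm, as the interface text tells. Its arguments: {"type":"object","properties":{"series":{"type":"string"},"grip":{"type":"number"}},"required":["series"]}

```bash
mkdir -p pics; ls
cat > h.py <<'E'
from plant import robot,cams
import numpy as np,cv2
def snap(n,tag):
    p=cams.snapshot(n); cv2.imwrite(f'pics/{tag}.png',p['image']); np.savez(f'{tag}.npz',**{k:v for k,v in p.items()}); return p
def w(p,u,v,z=None):
    R=np.array(p['orientation']);e=np.array(p['eye'])
    if z is None: z=p['z_map'][int(round(v)),int(round(u))]
    return e+R@np.array([(u-p['cx'])/p['fx']*z,(v-p['cy'])/p['fy']*z,z])
def wz(p,u,v,h):
    R=np.array(p['orientation']);e=np.array(p['eye'])
    d=R@np.array([(u-p['cx'])/p['fx'],(v-p['cy'])/p['fy'],1]); return e+d*(h-e[2])/d[2]
def px(p,X):
    c=np.array(p['orientation']).T@(np.array(X)-np.array(p['eye'])); return c[0]/c[2]*p['fx']+p['cx'],c[1]/c[2]*p['fy']+p['cy']
E
python3 - <<'E'
from h import *
np.set_printoptions(precision=4,suppress=True)
o=robot.get_obs();print(o)
for n in ['top','side','wrist']:
    p=snap(n,n+'0');print(n,p['eye'],p['fx'],p['orientation'])
    for t in ['stage','clip_tab','clip_nose','coupon','post_holder','lens_mount','filter_mount','mirror_mount','spanner','table_clamp','ringed_lens','stop']:
        for r in cams.spot_in(p,t)[:1]:
            u,v=r['centre'];print(t,r['score'],u,v,w(p,u,v))
E
```

```text
pics
{'time': 0.0, 'joints': array([ 1.1983,  0.0918,  1.2319,  0.    ,  1.8198, -0.0567]), 'qd': array([-0.0003, -0.0001,  0.0002, -0.0004, -0.0014,  0.0022]), 'tau': array([  0.0004, -44.6455, -40.6446,   0.0698,   0.0296,  -0.0002]), 'ee_pos': array([0.1862, 0.5701, 0.2325]), 'ee_rot': array([[-0.0007,  0.3106,  0.9505],
       [-0.0017,  0.9505, -0.3106],
       [-1.    , -0.0019, -0.0001]]), 'wrist_force': array([ 0.024 , -0.1314,  0.0333]), 'wrist_torque': array([ 0.05  ,  0.0059, -0.0122]), 'gripper_width': 0.08802857614400246}
top [0.4764 0.0021 1.306 ] 474.94706655025595 [[-0.019  -0.9975  0.0684]
 [-0.9996  0.0174 -0.0235]
 [ 0.0222 -0.0689 -0.9974]]
stage 0.7 320.6 269.1 [ 0.5046 -0.0142  0.0545]
clip_tab 0.72 308.7 272.1 [0.4971 0.0171 0.0676]
clip_nose 0.6 308.7 272.6 [0.4958 0.0171 0.0655]
coupon 0.48 339.0 258.7 [ 0.5307 -0.0628  0.0631]
post_holder 0.49 276.0 281.9 [0.4732 0.1037 0.0504]
filter_mount 0.81 165.5 274.4 [0.4983 0.3922 0.0511]
mirror_mount 0.71 440.9 222.5 [ 0.6136 -0.3158  0.1332]
spanner 0.8 301.2 242.6 [0.5793 0.0371 0.0059]
table_clamp 0.61 304.1 310.
[... 360 characters left out ...]
_nose 0.63 293.9 280.1 [ 0.4952 -0.0629  0.0452]
coupon 0.57 289.2 277.2 [ 0.4901 -0.0464  0.0376]
post_holder 0.48 259.3 235.9 [0.4666 0.0922 0.0398]
lens_mount 0.77 370.6 444.1 [ 0.4754 -0.4667  0.1221]
filter_mount 0.9 238.0 152.2 [0.5065 0.391  0.0493]
mirror_mount 0.98 412.9 362.6 [ 0.6207 -0.3554  0.0943]
spanner 0.57 325.3 252.5 [0.6039 0.013  0.0036]
table_clamp 0.59 304.0 266.2 [ 0.5258 -0.0466  0.0606]
ringed_lens 0.54 284.0 317.1 [ 0.4486 -0.1219  0.0086]
stop 0.76 294.6 278.3 [ 0.4965 -0.0645  0.0533]
wrist [0.1109 0.5948 0.3848] 392.9751707512267 [[ 0.3106  0.9103  0.2737]
 [ 0.9505 -0.2973 -0.0901]
 [-0.0006  0.2881 -0.9576]]
filter_mount 0.55 268.1 471.9 [0.478  0.4101 0.0095]
```

Run:
```python
import cv2
a=cv2.imread('pics/top0.png')[200:340,230:410];cv2.imwrite('pics/top0c.png',cv2.resize(a,None,fx=4.4,fy=4.2,interpolation=cv2.INTER_CUBIC)[:600,:800])
a=cv2.imread('pics/side0.png')[190:340,210:390];cv2.imwrite('pics/side0c.png',cv2.resize(a,None,fx=4,fy=4,interpolation=cv2.INTER_CUBIC))
```

```text
(no output)
```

View pics/top0c.png

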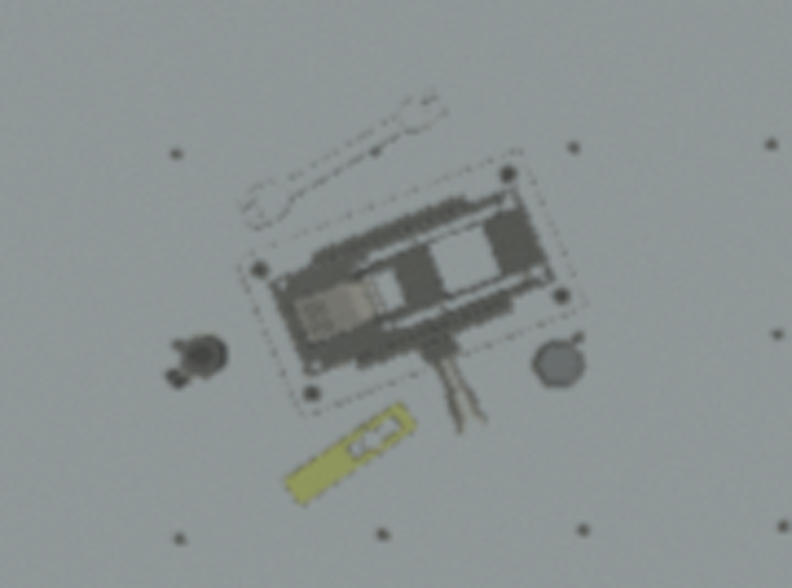

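View pics/side0c.png

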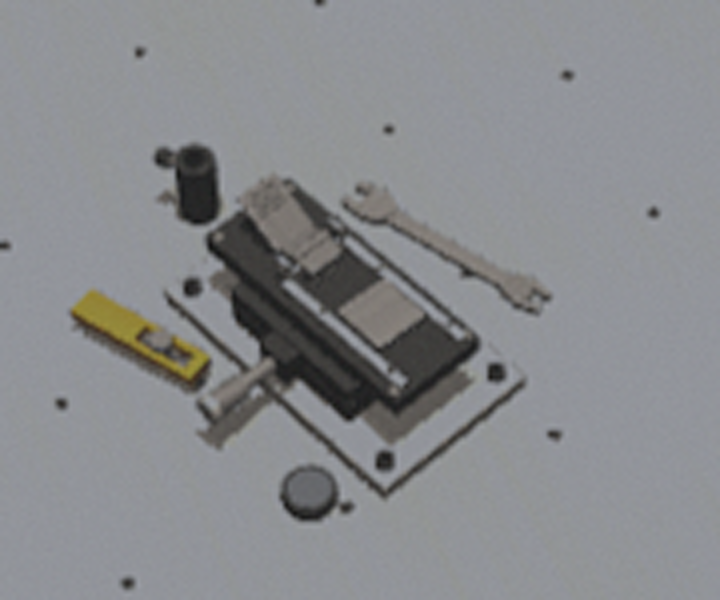

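View pics/side0.png

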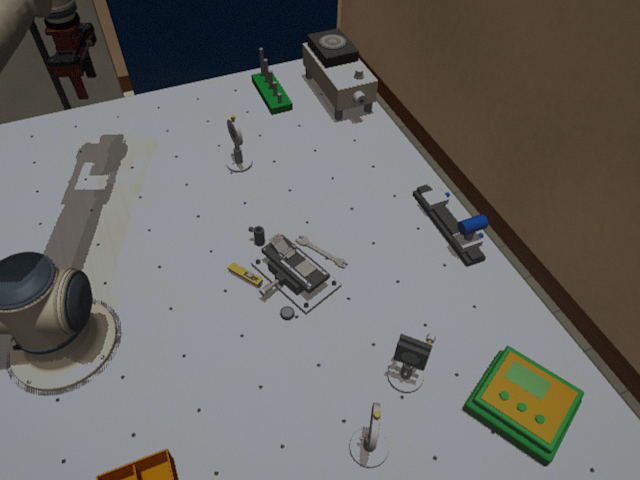

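View pics/top0.png

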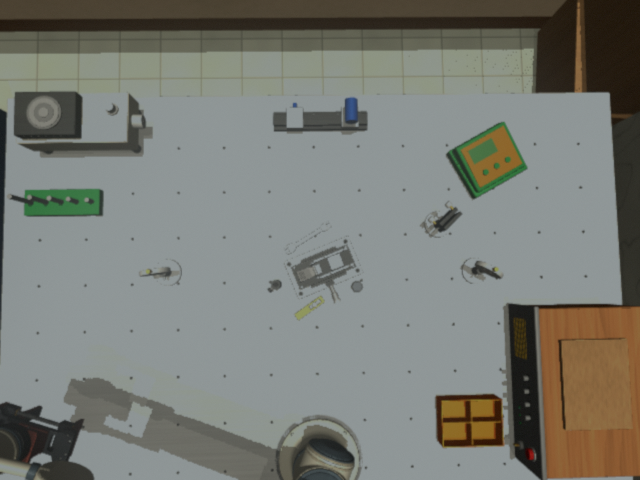

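The coupon sits mid-channel, with the stage's x roughly along world (-0.39, 0.92) and the tab at the post_holder end. I'll move above it for a wrist view.

Request:
carry_out --series "0.022 -0.04 0.004 8; 0.022 -0.04 0.004 8; 0.022 -0.04 0.004 8; 0.022 -0.04 0.004 8; 0.022 -0.04 0.004 8; 0.022 -0.04 0.004 0; 0.022 -0.04 0.004 0; 0.022 -0.04 0.004 0; 0.022 -0.04 0.004 0; 0.022 -0.04 0.004 0" --grip 0

```text
time: 2.95
ee_pos: [0.406, 0.1703, 0.274]
ee_rot: [[0.001, -0.368, 0.93], [0.0, 0.93, 0.368], [-1.0, -0.0, 0.001]]
wrist_force: [0.3, 0.2, -0.5]
gripper_width: 0.0115
```

Request:
carry_out --series "0.02 -0.04 0 0; 0.02 -0.04 0 0; 0.02 -0.04 0 0; 0.02 -0.04 0 0; 0 -0.01 0 0; 0 0 0 0"

```text
time: 3.55
ee_pos: [0.4855, 0.0008, 0.2732]
ee_rot: [[-0.001, -0.365, 0.931], [0.0, 0.931, 0.365], [-1.0, 0.0, -0.001]]
wrist_force: [0.2, -0.3, -0.5]
gripper_width: 0.0004
```

Run:
```python
from h import *
np.set_printoptions(precision=4,suppress=True)
o=robot.get_obs();print(o['time'],o['ee_pos'],o['ee_rot'],o['gripper_width'],o['wrist_force'],o['joints'])
p=snap('wrist','wr1');print(p['eye'],p['orientation'],p['fx'],p['cx'],p['cy'])
for t in ['stage','clip_tab','clip_nose','coupon','stop','post_holder']:
        for r in cams.spot_in(p,t)[:1]:
            u,v=r['centre'];print(t,r['score'],u,v,w(p,u,v))
```

```text
3.55 [0.4855 0.0008 0.2732] [[-0.0009 -0.365   0.931 ]
 [ 0.0002  0.931   0.365 ]
 [-1.      0.0005 -0.0008]] 0.00035310845304549433 [ 0.2019 -0.3299 -0.5088] [-0.0685 -0.2031  1.4437  0.0001  1.9019 -2.0129]
[ 0.4117 -0.0284  0.4245] [[-0.3649  0.8919  0.2672]
 [ 0.931   0.3495  0.105 ]
 [ 0.0003  0.2871 -0.9579]] 392.9751707512267 318.6062746366772 240.20607601275012
stage 0.96 298.4 205.3 [ 0.4881 -0.0188  0.0611]
clip_tab 0.74 250.7 226.5 [ 0.5238 -0.0539  0.0619]
clip_nose 0.67 331.6 229.9 [0.4975 0.0185 0.0672]
coupon 0.89 249.7 224.2 [ 0.5219 -0.0555  0.0621]
stop 0.82 293.3 207.3 [ 0.4915 -0.0226  0.0619]
post_holder 0.95 423.3 222.9 [0.4626 0.103  0.0468]
```

View pics/wr1.png

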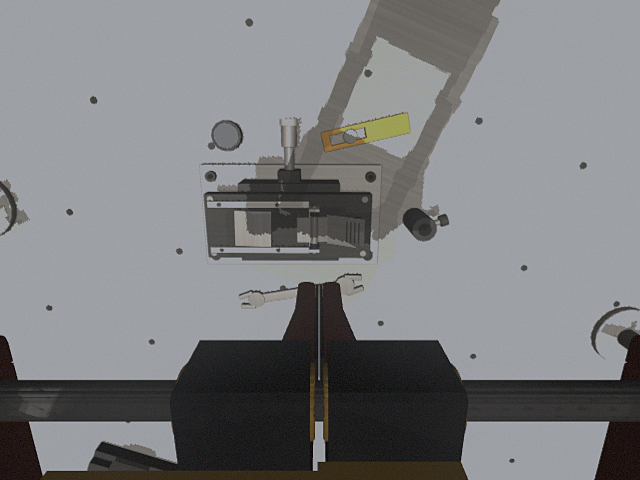

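The wrist view shows the stage at about (205-380, 165-262), nearly aligned with the image, with the coupon at (253, 228). I'll enlarge that area and fit it.

Run:
```python
import cv2,numpy as np
a=cv2.imread('pics/wr1.png')[180:270,195:395]
b=cv2.resize(a,None,fx=4,fy=4,interpolation=cv2.INTER_CUBIC)
z=np.load('wr1.npz')['z_map'][180:270,195:395]
print(z.min(),z.max())
import sys; sys.path.insert(0,'.')
d=np.load('wr1.npz');R=d['orientation'];e=d['eye']
v,u=np.mgrid[180:270,195:395]
Zc=d['z_map'][180:270,195:395]
P=e+np.stack([(u-d['cx'])/d['fx']*Zc,(v-d['cy'])/d['fy']*Zc,Zc],-1)@R.T
h=P[...,2]
c=np.clip((h-0.045)/0.045*255,0,255).astype(np.uint8)
c=cv2.applyColorMap(cv2.resize(c,None,fx=4,fy=4,interpolation=cv2.INTER_NEAREST),cv2.COLORMAP_JET)
b=cv2.convertScaleAbs(b,alpha=1.3)
b[:300]=b[:300]
cv2.imwrite('pics/wr1c.png',b[:300]);cv2.imwrite('pics/wr1h.png',c)
# height profile
for row in (208,216,228,240,248): print(row,[int(round(x*1000)) for x in h[row-180,::5]])
```

```text
0.0 0.45510593
208 [0, 1, 56, 56, 57, 56, 56, 56, 56, 56, 56, 55, 57, 56, 57, 56, 55, 55, 56, 57, 57, 55, 57, 69, 68, 56, 56, 57, 58, 55, 55, 56, 58, 56, 57, 57, 12, 0, 0, -1]
216 [0, 0, 56, 56, 57, 56, 56, 56, 62, 62, 62, 62, 62, 61, 62, 62, 424, 57, 56, 58, 58, 57, 55, 71, 72, 56, 56, 67, 69, 70, 56, 56, 55, 57, 57, 57, 12, 1, 0, 1]
228 [0, 1, 12, 56, 56, 57, 56, 56, 61, 63, 61, 62, 62, 62, 63, 63, 57, 57, 56, 56, 56, 68, 69, 68, 69, 67, 65, 68, 69, 72, 74, 77, 78, 81, 56, 13, 12, 2, 0, 1]
240 [0, 0, 12, 56, 55, 56, 57, 54, 63, 63, 63, 63, 62, 61, 61, 61, 56, 57, 56, 57, 56, 69, 68, 68, 70, 66, 66, 66, 69, 73, 74, 77, 79, 81, 56, 12, 12, -1, 2, 0]
248 [1, 0, -1, 61, 61, 62, 61, 60, 61, 59, 59, 60, 62, 60, 60, 60, 61, 61, 61, 60, 59, 61, 60, 69, 71, 57, 56, 55, 55, 57, 56, 56, 56, 83, 56, 12, 11, 2, 0, -2]
```

View pics/wr1c.png

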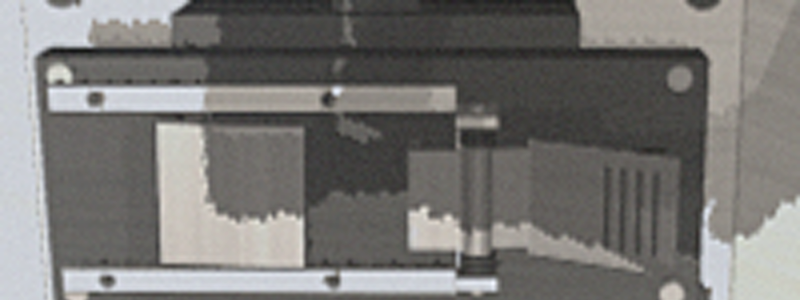

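View pics/wr1h.png

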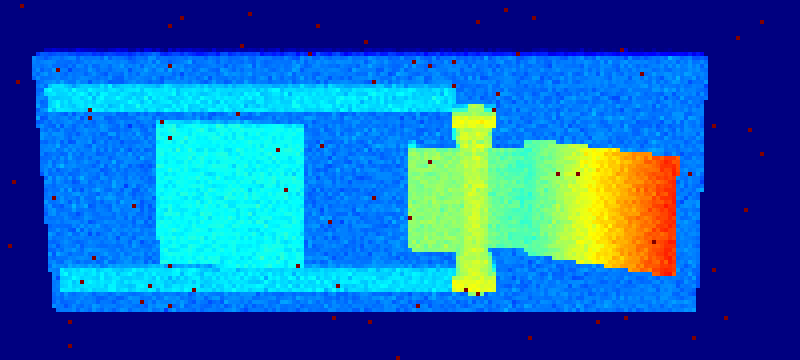

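```bash
cat > fit.py <<'E'
import numpy as np,cv2
np.set_printoptions(precision=4,suppress=True)
d=np.load('wr1.npz');R=d['orientation'];e=d['eye']
def W(x,y,h):
    u=195+(x+.5)/4-.5;v=180+(y+.5)/4-.5
    r=R@np.array([(u-d['cx'])/d['fx'],(v-d['cy'])/d['fy'],1]);return (e+r*(h-e[2])/r[2])
pl=[W(36,53,.056),W(707,53,.056),W(697,311,.056),W(54,311,.056)]
print('plat',np.array(pl)[:,:2])
ax=(pl[1]-pl[0]+pl[2]-pl[3]);ax=ax[:2]/np.hypot(*ax[:2]);ay=np.array([-ax[1],ax[0]])
L=lambda a,b:np.linalg.norm(a-b)
print('len',L(pl[0],pl[1]),L(pl[3],pl[2]),L(pl[0],pl[3]),L(pl[1],pl[2]),'ang',np.degrees(np.arctan2(ax[1],ax[0])))
c=np.mean(pl,0)[:2]
stop=c+ax*0.020
print('stop from platform',stop,ax)
def S(p): q=p[:2]-stop; return np.array([q@ax,q@ay])*1000
pts={'fenceUL':(45,85,.0605),'fenceUR':(456,85,.0605),'fenceLL':(60,292,.0605),'fenceUin':(200,111,.0605),'fenceUin2':(440,111,.0605),'fenceLin':(70,268,.0605),'fenceLin2':(440,268,.0605),'coupTL':(157,121,.062),'coupBL':(160,265,.062),'coupTR':(304,124,.062),'coupBR':(304,268,.062),'earUL':(452,113,.072),'earUR':(496,113,.072),'earLL':(452,291,.072),'earLR':(496,291,.072),'tabendT':(680,156,.082),'tabendB':(676,276,.082),'noseT':(408,148,.069),'noseB':(408,250,.069)}
for k,(x,y,h) in pts.items(): print(k,S(W(x,y,h)))
E
python3 fit.py
```

```text
plat [[ 0.5107 -0.1062]
 [ 0.4528  0.0414]
 [ 0.5128  0.0649]
 [ 0.571  -0.0835]]
len 0.15846583782565835 0.15942162695743847 0.06445555520426417 0.06445745009628123 ang 111.3976575498133
stop from platform [ 0.5045 -0.0022] [-0.3648  0.9311]
fenceUL [-96.1973  25.4372]
fenceUR [ 0.2436 25.4392]
fenceLL [-96.7488 -25.7548]
fenceUin [-60.1638  19.2243]
fenceUin2 [-3.574  19.2252]
fenceLin [-93.8317 -19.6114]
fenceLin2 [ -3.9675 -19.6131]
coupTL [-70.1215  17.1445]
coupBL [-71.5917 -18.3747]
coupTR [-35.5652  16.4244]
coupBR [-36.8087 -19.1361]
earUL [-0.4247 21.1849]
earUR [ 9.6267 21.185 ]
earLL [ -0.7648 -21.6618]
earLR [  9.6308 -21.662 ]
tabendT [50.7955 13.5047]
tabendB [ 50.8306 -14.7073]
noseT [-10.7779  12.2792]
noseB [-11.1729 -12.4494]
```

Request:
carry_out --series "0.018 -0.03 0 0; 0.018 -0.03 0 0; 0.018 -0.03 -0.02 0; 0 0 -0.04 0; 0 0 -0.04 0; 0 0 -0.04 0; 0 0 -0.03 0; 0 0 -0.01 0; 0 0 0 0"

```text
time: 4.8
ee_pos: [0.5388, -0.0873, 0.0922]
ee_rot: [[-0.003, -0.368, 0.93], [0.001, 0.93, 0.368], [-1.0, 0.002, -0.002]]
wrist_force: [-0.0, -0.6, 0.2]
gripper_width: 0.0008
```

Run:
```python
from h import *
p=snap('wrist','wr2')
p=snap('side','sd2')
a=p['image'][190:340,210:390];cv2.imwrite('pics/sd2c.png',cv2.resize(a,None,fx=4,fy=4,interpolation=cv2.INTER_CUBIC))
```

```text
(no output)
```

View pics/wr2.png

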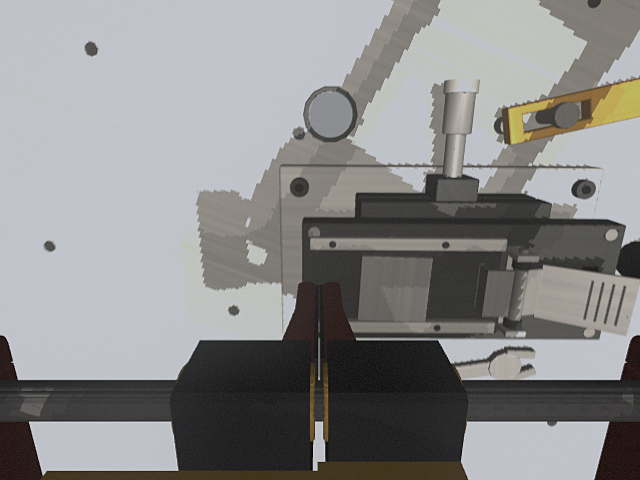

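View pics/sd2c.png

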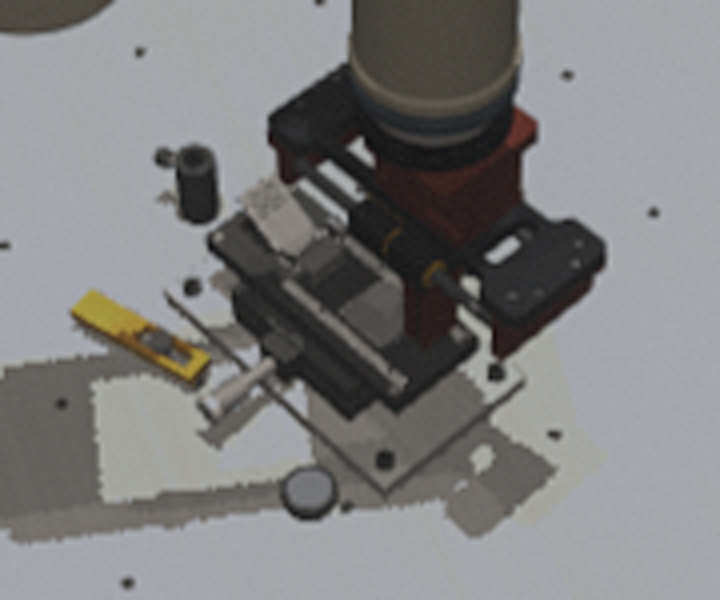

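Request:
carry_out --series "0 0 -0.012 0; 0 0 -0.0105 0; 0 0 0 0; -0.002 0.0051 0 0; -0.002 0.0051 0 0; -0.002 0.0051 0 0; -0.002 0.0051 0 0; 0 0 0 0"

```text
time: 5.7
ee_pos: [0.5314, -0.0668, 0.0713]
ee_rot: [[0.0, -0.369, 0.93], [0.0, 0.93, 0.369], [-1.0, -0.0, 0.0]]
wrist_force: [-0.4, -0.6, 0.8]
gripper_width: 0.0004
```

Run:
```python
from h import *
p=snap('wrist','wr3')
a=p['image'][200:350,250:450];cv2.imwrite('pics/wr3c.png',cv2.resize(a,None,fx=4,fy=4,interpolation=cv2.INTER_CUBIC))
```

```text
(no output)
```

View pics/wr3c.png

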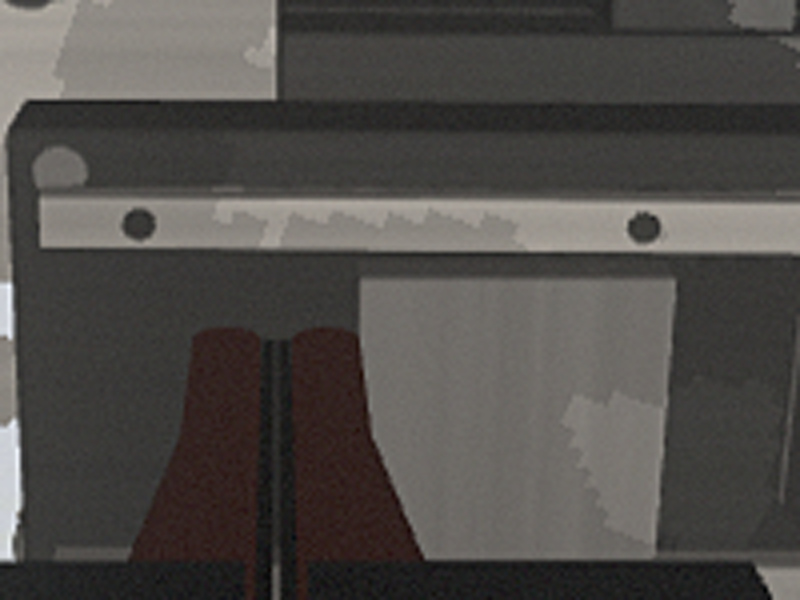

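Request:
carry_out --series "0 0 -0.0015 0; -0.001 0.0025 0 0; -0.001 0.0025 0 0; 0 0 0 0; 0 0 0 0"

```text
time: 6.25
ee_pos: [0.5295, -0.0625, 0.0695]
ee_rot: [[-0.0, -0.368, 0.93], [0.0, 0.93, 0.368], [-1.0, 0.0, -0.0]]
wrist_force: [-0.8, 0.7, -0.2]
gripper_width: 0.0004
```

Run:
```python
from h import *
p=snap('wrist','wr4')
a=p['image'][200:350,300:500];cv2.imwrite('pics/wr4c.png',cv2.resize(a,None,fx=4,fy=4,interpolation=cv2.INTER_CUBIC))
```

```text
(no output)
```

View pics/wr4c.png

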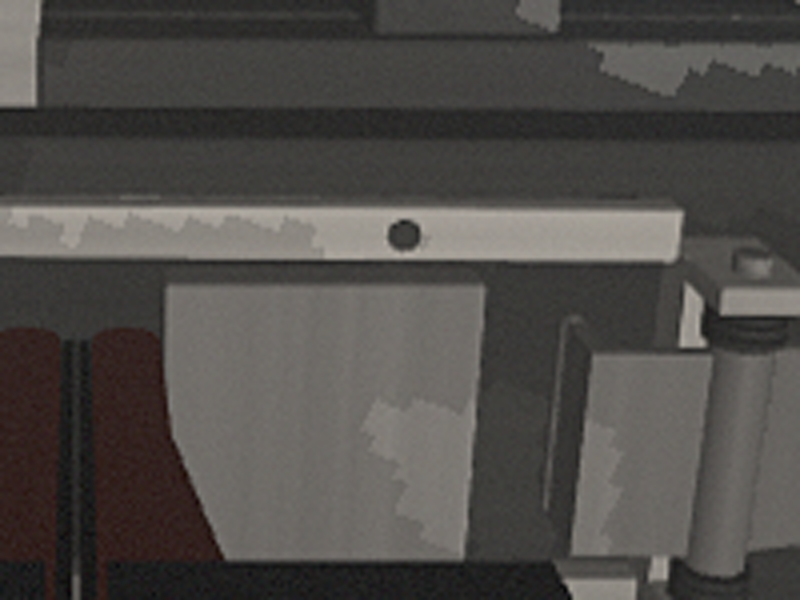

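Request:
carry_out --series "0 0 0.02 0; 0 0 0.02 0; 0 0 0.02 0; -0.0055 0.0142 0 0; -0.006 0.0138 0 0; -0.006 0.0138 0 0; 0 0 0 0; 0 0 0 0; 0 0 0 0; 0 0 0 0" --grip 0

```text
time: 7.3
ee_pos: [0.5121, -0.0211, 0.1292]
ee_rot: [[-0.0, -0.367, 0.93], [-0.0, 0.93, 0.367], [-1.0, -0.0, -0.0]]
wrist_force: [0.9, -0.1, -0.4]
gripper_width: 0.0009
```

Request:
carry_out --series "0 0 0 0; 0 0 0 0; 0 0 0 0; 0 0 0 0; 0 0 0 0; 0 0 0 0; 0 0 0 0; 0 0 0 0; 0 0 0 0; 0 0 0 0" --grip 0.076

```text
time: 8.3
ee_pos: [0.512, -0.0208, 0.1295]
ee_rot: [[0.0, -0.368, 0.93], [0.0, 0.93, 0.368], [-1.0, 0.0, 0.0]]
wrist_force: [-0.2, -1.0, 0.3]
gripper_width: 0.0744
```

```bash
python3 - <<'E'
from h import *
p=snap('wrist','wr5')
E
python3 - <<'E'
E
```

```text
(no output)
```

View pics/wr5.png

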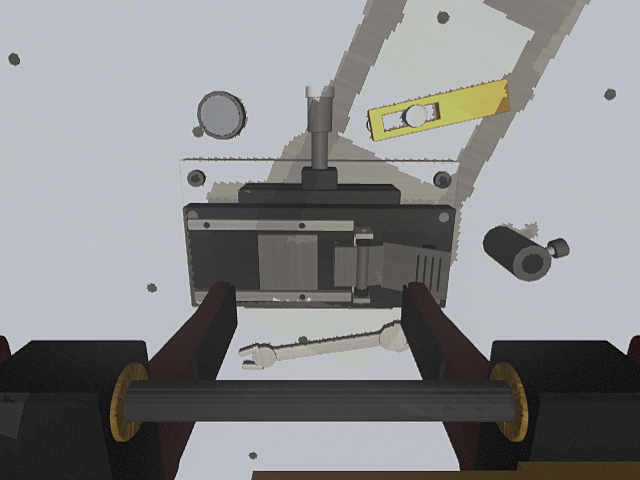

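Opened above the clip. The coupon is at (259-318, 235-290) and the fingers are either side. I'll measure the coupon and tab in the stage frame before going down.

```bash
cat > st.py <<'E'
from h import *
np.set_printoptions(precision=1,suppress=True)
stop=np.array([.5045,-.0024]);ax=np.array([-.3648,.9311]);ay=np.array([-.9311,-.3648])
def S(q): q=np.array(q)[:2]-stop;return np.array([q@ax,q@ay])*1000
E
python3 - <<'E'
from st import *
p=np.load('wr5.npz')
for n,u,v,h in [('TL',259,235,.062),('TR',318,235,.062),('BL',261,290,.062),('BR',318,290,.062),('noseT',335,248,.069),('fenceTRend',354,221,.0605),('fencein',300,231,.0605),('tabendT',449,252,.082),('plTL',183,205,.056),('plTR',454,205,.056)]: print(n,S(wz(p,u,v,h)))
o=robot.get_obs();print(S(o['ee_pos']),o['gripper_width'])
E
```

```text
TL [-54.7  16.5]
TR [-20.5  16.6]
BL [-54.9 -18.1]
BR [-20.4 -18. ]
noseT [-10.9  11. ]
fenceTRend [ 0.2 24.6]
fencein [-31.   18.5]
tabendT [49.3 13.1]
plTL [-99.1  32.7]
plTR [58.5 33.2]
[-19.9  -0.3] 0.0757305906746573
```

Request:
carry_out --series "0 0 -0.02 0; 0 0 -0.015 0; 0 0 -0.005 0; 0 0 -0.004 0; 0 0 -0.004 0; 0 0 -0.004 0; 0 0 -0.003 0; 0 0 -0.002 0; 0 0 -0.001 0; 0 0 0 0"

```text
time: 9.35
ee_pos: [0.5127, -0.0213, 0.073]
ee_rot: [[0.002, -0.368, 0.93], [-0.001, 0.93, 0.368], [-1.0, -0.002, 0.002]]
wrist_force: [-1.0, -0.9, 6.1]
gripper_width: 0.0756
```

Run:
```python
from st import *
p=snap('side','sd6')
a=p['image'][190:340,210:390];cv2.imwrite('pics/sd6c.png',cv2.resize(a,None,fx=4,fy=4,interpolation=cv2.INTER_CUBIC))
p=snap('wrist','wr6')
o=robot.get_obs();print(S(o['ee_pos']),o['ee_pos'],o['gripper_width'],o['wrist_force'],o['wrist_torque'])
```

```text
[-20.6  -0.7] [ 0.5 -0.   0.1] 0.07623930568209472 [-2.9 -1.1  6.7] [-0.   0.5  0.1]
```

View pics/wr6.png

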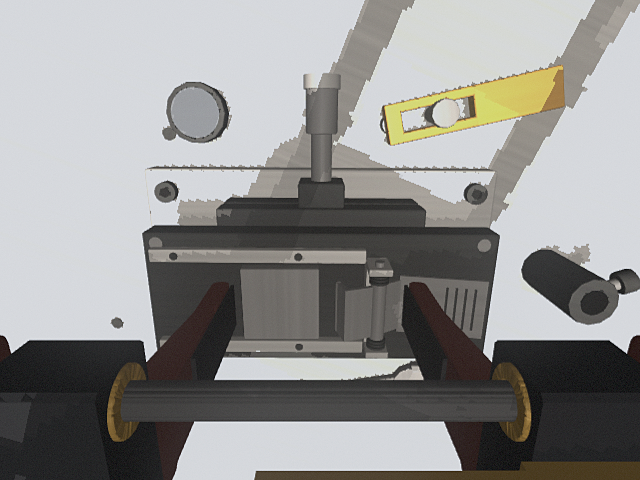

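View pics/sd6c.png

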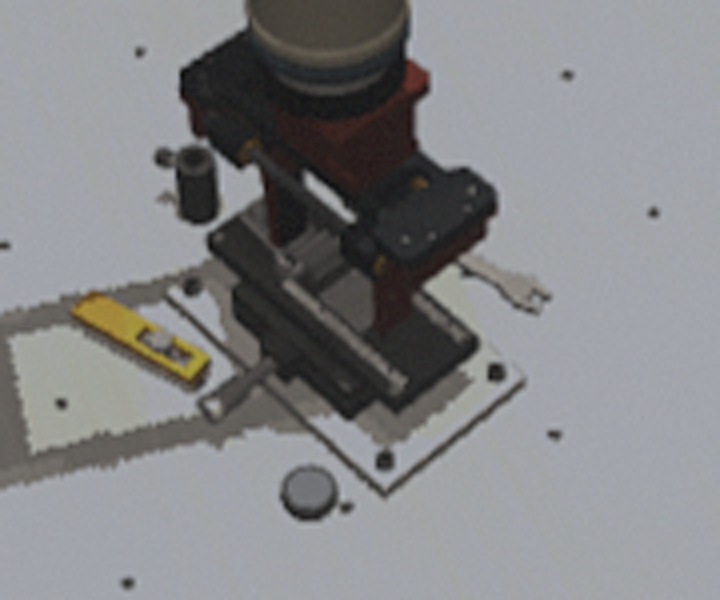

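Tab partly down at 6.7 N. Lowering a further 3 mm.

Request:
carry_out --series "0 0 -0.001 0; 0 0 -0.001 0; 0 0 -0.001 0; 0 0 0 0; 0 0 0 0"

```text
time: 9.95
ee_pos: [0.513, -0.0219, 0.071]
ee_rot: [[0.003, -0.367, 0.93], [-0.002, 0.93, 0.367], [-1.0, -0.003, 0.002]]
wrist_force: [-3.2, -3.8, 10.2]
gripper_width: 0.0762
```

Run:
```python
from st import *
p=snap('wrist','wr7')
o=robot.get_obs();print(S(o['ee_pos']),o['ee_pos']*1000,o['gripper_width'],o['wrist_force'],o['wrist_torque'])
h=lambda a,b,c,d:1000*np.median([w(p,u,v)[2] for u in range(a,b) for v in range(c,d)])
# tab columns in the visible upper strip
for u in range(405,488,8): print(u,[round(x) for x in S(w(p,u,284))],round(h(u-2,u+3,281,288),1))
print('platform',h(450,470,256,266),'coupon',h(260,300,280,320),'nose top',h(350,362,300,330))
a=p['image'][220:370,300:500];cv2.imwrite('pics/wr7c.png',cv2.resize(a,None,fx=4,fy=4,interpolation=cv2.INTER_CUBIC))
```

```text
[-21.3  -0.8] [513.  -21.9  70.9] 0.07586908299974754 [-2.8 -4.1  9.4] [-0.3  0.7  0.2]
405 [17, 9] 60.2
413 [20, 11] 62.3
421 [23, 11] 62.3
429 [28, 10] 59.9
437 [31, 10] 60.4
445 [34, 10] 60.5
453 [38, 10] 60.3
461 [42, 10] 60.8
469 [45, 10] 60.9
477 [48, 10] 61.1
485 [52, 10] 60.3
platform 56.16248045627391 coupon 62.1285271981975 nose top 73.56442374161897
```

View pics/wr7c.png

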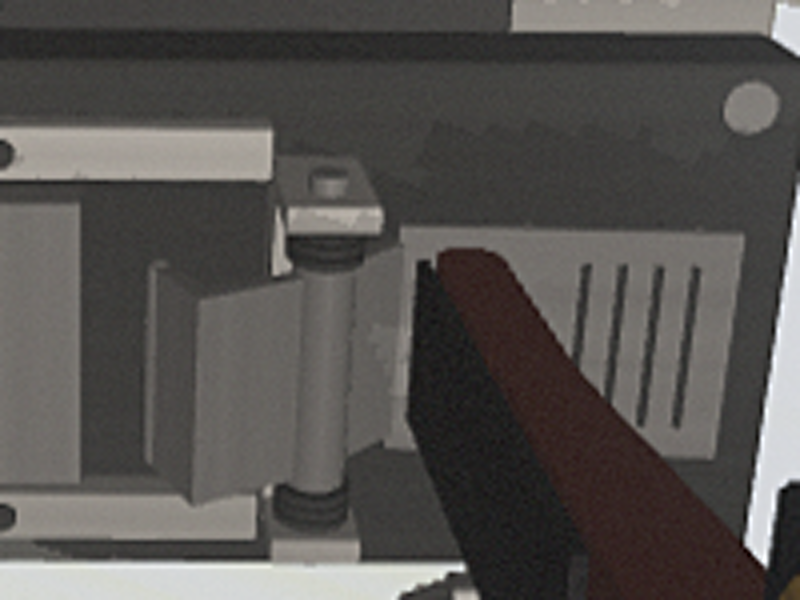

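The tab is nearly level (about 0.45 rad) and the coupon is still in front of the nose. Press slightly more, then push.

Request:
carry_out --series "0 0 -0.0007 0; 0 0 0 0; -0.0011 0.0028 0 0; -0.0011 0.0028 0 0; -0.0011 0.0028 0 0; -0.0011 0.0028 0 0; -0.0011 0.0028 0 0; 0 0 0 0; 0 0 0 0"

```text
time: 10.9
ee_pos: [0.5084, -0.0078, 0.0704]
ee_rot: [[0.006, -0.367, 0.93], [-0.002, 0.93, 0.367], [-1.0, -0.004, 0.004]]
wrist_force: [1.7, -3.6, 8.0]
gripper_width: 0.0762
```

```bash
cat > chk.py <<'E'
from st import *
import sys
t=sys.argv[1]
p=snap('wrist',t)
o=robot.get_obs();print(S(o['ee_pos']),o['ee_pos']*1000,o['gripper_width'],o['wrist_force'],o['wrist_torque'])
a=p['image'][220:370,220:420];cv2.imwrite(f'pics/{t}c.png',cv2.resize(a,None,fx=4,fy=4,interpolation=cv2.INTER_CUBIC))
E
python3 chk.py wr8
```

```text
[-6.5 -1.6] [508.4  -7.8  70.4] 0.07570878894480695 [ 1.2 -3.6  7.6] [-0.4 -0.1 -0. ]
```

View pics/wr8.png

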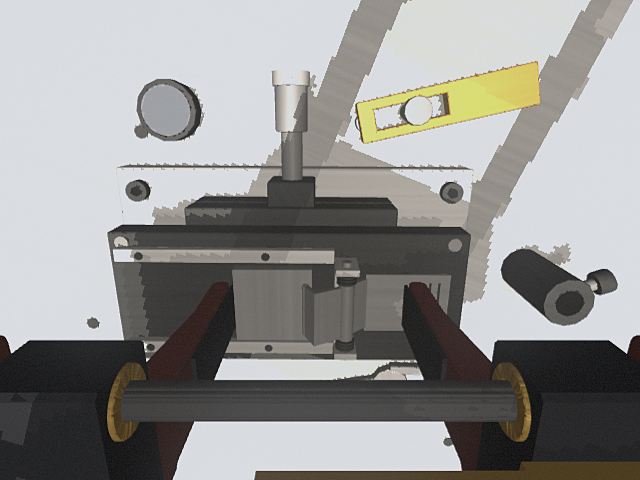

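Coupon's leading edge is now under the nose, with no snag. Continue to the stop.

Request:
carry_out --series "-0.0012 0.0018 0 0; -0.0012 0.0018 0 0; -0.0007 0.0019 0 0; -0.0007 0.0019 0 0; -0.0004 0.0009 0 0; 0 0 0 0; 0 0 0 0"

```text
time: 11.65
ee_pos: [0.5043, 0.0002, 0.0703]
ee_rot: [[0.006, -0.367, 0.93], [-0.002, 0.93, 0.367], [-1.0, -0.004, 0.005]]
wrist_force: [1.4, -4.7, 7.6]
gripper_width: 0.076
```

```bash
python3 chk.py wr9
```

```text
[ 2.5 -0.8] [504.3   0.2  70.3] 0.07607464658074674 [ 2.1 -3.7  7.9] [-0.5 -0.2  0. ]
```

View pics/wr9c.png

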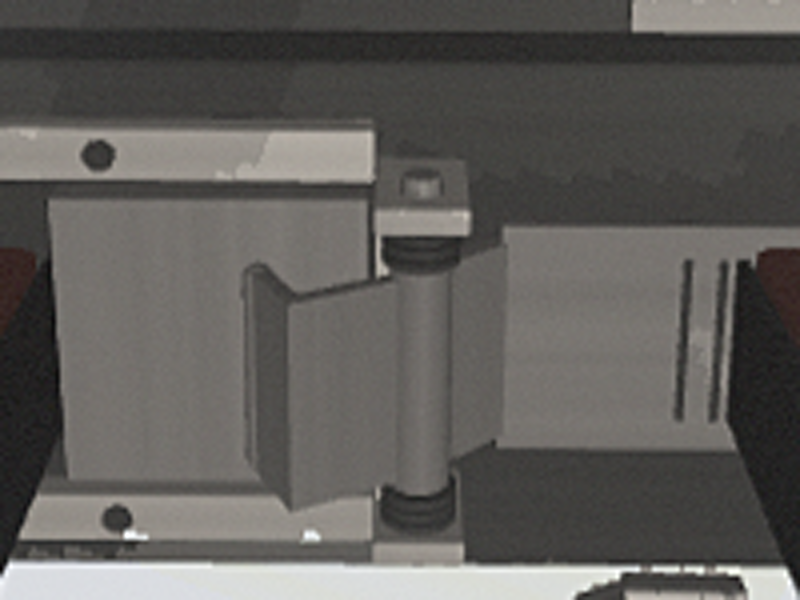

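Request:
carry_out --series "-0.0004 0.0009 0 0; -0.0003 0.0006 0 0; 0 0 0 0; 0 0 0 0"

```text
time: 12.1
ee_pos: [0.5039, 0.0008, 0.0704]
ee_rot: [[0.007, -0.366, 0.93], [-0.004, 0.93, 0.366], [-1.0, -0.006, 0.005]]
wrist_force: [2.3, -6.4, 7.5]
gripper_width: 0.0762
```

```bash
python3 chk.py wr10
```

```text
[ 3.3 -0.7] [503.9   0.9  70.4] 0.07594677204842376 [ 2.9 -6.8  7. ] [-1.  -0.4 -0.1]
```

View pics/wr10c.png

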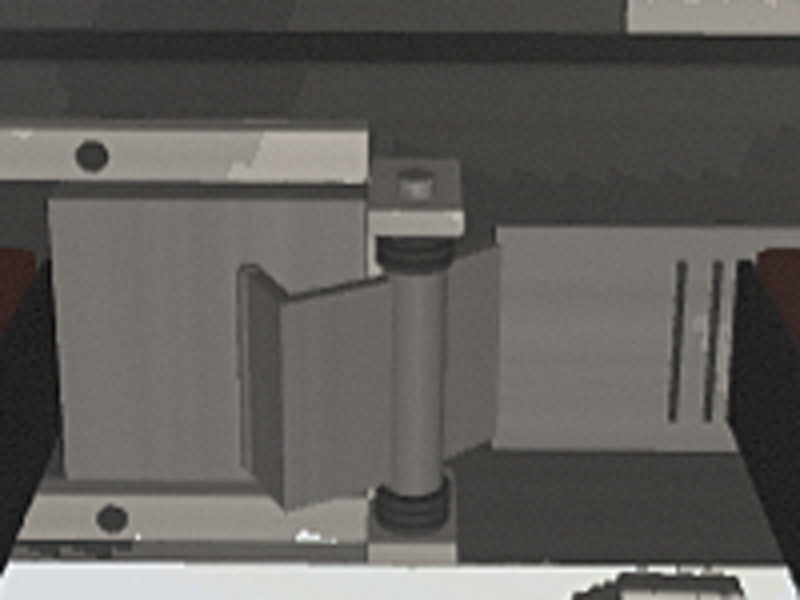

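Request:
carry_out --series "-0.0004 0.0009 0 0; 0 0 0 0; 0 0 0 0; 0 0 0 0"

```text
time: 12.55
ee_pos: [0.5038, 0.001, 0.0705]
ee_rot: [[0.007, -0.366, 0.931], [-0.006, 0.931, 0.366], [-1.0, -0.008, 0.005]]
wrist_force: [3.6, -9.2, 6.3]
gripper_width: 0.0762
```

```bash
python3 chk.py wr11
python3 - <<'E'
from st import *
p=np.load('wr11.npz')
c=lambda x,y:(220+(x+.5)/4-.5,220+(y+.5)/4-.5)
h=[(u,round(float(1000*np.median([w(p,u+i,v)[2] for i in(-1,0,1) for v in range(281,290)])),1),S(w(p,u,285))[0]) for u in range(346,400,6)];print(h)
E
```

```text
[ 3.3 -0.6] [503.8   0.9  70.5] 0.07594902460320925 [ 3.6 -9.7  6.3] [-1.5 -0.6  0. ]
[(346, 59.3, np.float64(15.291225841305845)), (352, 59.3, np.float64(17.994723979016765)), (358, 59.1, np.float64(20.6155857409162)), (364, 59.1, np.float64(23.32549269567584)), (370, 58.9, np.float64(26.0056853074686)), (376, 59.0, np.float64(28.73217666273153)), (382, 59.1, np.float64(31.398666628119404)), (388, 59.2, np.float64(33.98595876763404)), (394, 59.1, np.float64(37.026324885302394))]
```

View pics/wr11c.png

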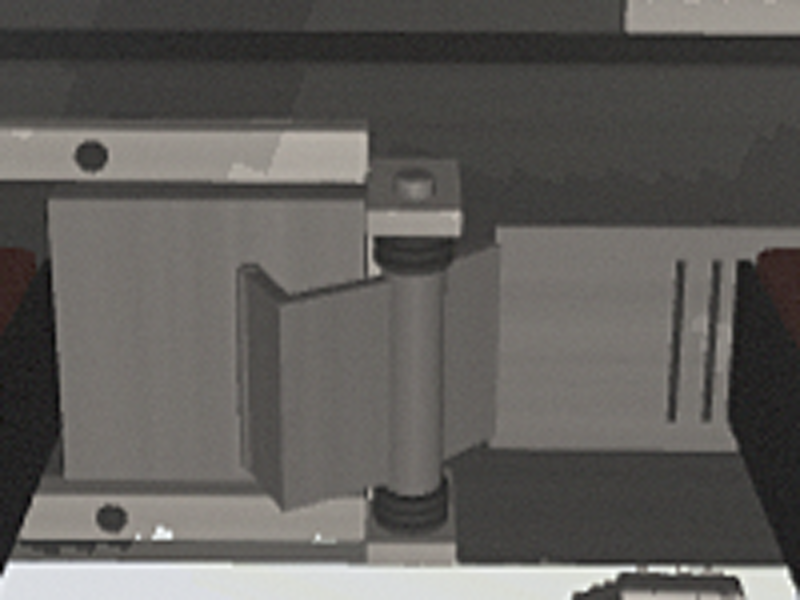

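Coupon is home: no further travel, push force up to 10 N, and the tab is level at 59.1 mm. Back off slightly, then lift gently.

Request:
carry_out --series "0.0005 -0.0012 0 0; 0.0005 -0.0012 0 0; 0.0003 -0.0008 0 0; 0 0 0 0; 0 0 0.002 0; 0 0 0.002 0; 0 0 0.003 0; 0 0 0.004 0; 0 0 0.005 0; 0 0 0.006 0"

```text
time: 13.6
ee_pos: [0.5017, 0.0008, 0.0893]
ee_rot: [[-0.002, -0.368, 0.93], [0.0, 0.93, 0.368], [-1.0, 0.001, -0.002]]
wrist_force: [0.0, -0.2, 0.6]
gripper_width: 0.0758
```

Request:
carry_out --series "0 0 0.01 0; 0 0 0.02 0; 0 0 0.02 0; 0 0 0.03 0; 0 0 0.03 0; 0 0 0.03 0; 0 0 0 0; 0 0 0 0; 0 0 0 0"

```text
time: 14.5
ee_pos: [0.5021, 0.0007, 0.2284]
ee_rot: [[-0.002, -0.368, 0.93], [0.0, 0.93, 0.368], [-1.0, 0.001, -0.002]]
wrist_force: [0.2, -0.1, -1.2]
gripper_width: 0.076
```

Run:
```python
from st import *
p=snap('wrist','wr12')
o=robot.get_obs();print(o['time'],o['ee_pos']*1000,o['wrist_force'])
a=p['image'][170:290,200:400];cv2.imwrite('pics/wr12c.png',cv2.resize(a,None,fx=4,fy=4,interpolation=cv2.INTER_CUBIC))
v,u=np.mgrid[170:290,200:400];Z=p['z_map'][170:290,200:400]
P=np.array(p['eye'])+np.stack([(u-p['cx'])/p['fx']*Z,(v-p['cy'])/p['fy']*Z,Z],-1)@np.array(p['orientation']).T
c=np.clip((P[...,2]-.045)/.045*255,0,255).astype(np.uint8)
cv2.imwrite('pics/wr12h.png',cv2.applyColorMap(cv2.resize(c,None,fx=4,fy=4,interpolation=cv2.INTER_NEAREST),cv2.COLORMAP_JET))
```

```text
14.55 [502.    0.8 228.1] [-0.9  0.2  0. ]
```

View pics/wr12c.png

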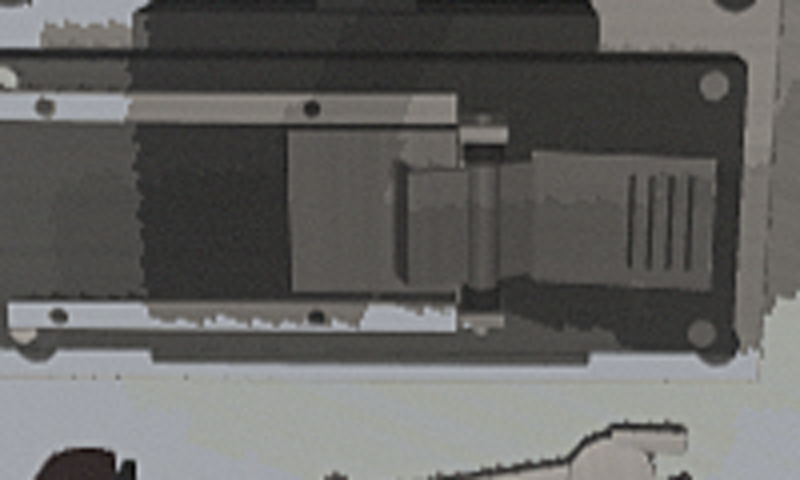

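View pics/wr12h.png

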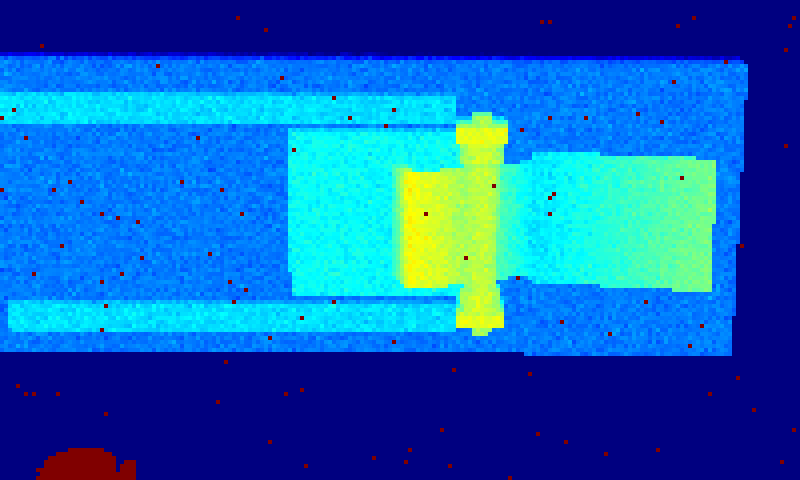

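Run:
```python
from st import *
p=np.load('wr12.npz')
c=lambda x,y,h:S(wz(p,200+(x+.5)/4-.5,170+(y+.5)/4-.5,h))
print('trail',c(288,128,.062),c(292,294,.062),'lead',c(457,128,.062),'fence end',c(457,94,.0605),c(457,331,.0605),'fence inner',c(300,124,.0605),c(300,301,.0605))
xs=[];hs=[]
for u in range(345,376):
  q=[w(p,u,v) for v in range(212,238)];q=[k for k in q if .05<k[2]<.09]
  xs.append(np.median([S(k)[0] for k in q]));hs.append(np.median([k[2] for k in q])*1000)
m=np.polyfit(xs,hs,1);print('tab slope',np.arctan(m[0]).round(3),'clip',0.5-np.arctan(m[0]))
robot.hand_in()
```

```text
trail [-34.9  18.4] [-35.1 -17.2] lead [-0.2 18.5] fence end [-0.3 25.2] [ -0.3 -25.9] fence inner [-32.6  18.9] [-33.7 -19.2]
tab slope 0.177 clip 0.322954124359766
the job is handed in; nothing more can be done
```

The coupon is loaded against the stop with the clip clamped on it. The job was handed in at about 14.5 s of the 67 s allowed, and the hand-in returned no verdict.

**What I did:**
1. With the fingers closed, I pushed the coupon about 15 mm along the channel, until its leading edge was about 21 mm before the stop.
2. I opened the fingers to 76 mm and pressed the tab down with one fingertip. The coupon was still in front of the raised nose at that point.
3. The other fingertip pushed the coupon under the nose to the stop. It stopped travelling there, and the horizontal push force rose to about 10 N.
4. I backed off about 2 mm, let the tab up and lifted clear.

**Last checks, from the wrist camera:**
- **Position:** the coupon's leading edge is about 0.2 mm before the stop and its trailing edge at -35 mm.
- **Alignment:** it lies square and within about 1 mm of the centre line.
- **Clip:** the tab's slope gives a clip angle of about 0.32 rad, which matches the nose resting on the coupon.
- **Arm:** it is clear of everything, with wrist force about zero.

I did not measure the clamping force on the coupon directly; it is inferred from the clip angle. I planned no contact with the other bench items and the pictures I viewed showed none disturbed, but I did not re-measure their positions at the end. No check failed or disagreed.

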